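# Tighten the turnbuckle clamp on the glued block

## Robot

A 7-joint arm with a two-finger parallel gripper is mounted at the origin on a cart in front of the work surface, level with it; the furniture and walls round the work are solid. World frame = base frame: x ahead of the robot, y to its left, z up, the work surface at z = 0. Lengths are in mm, angles in rad, forces in N, time in s.
With the tool pointing down it reaches from about 400 to 875 mm from the base axis. Payload 4.4 kg.
Tool frame: the origin (TCP) lies at the very end of the fingers, on their centre line; the grasp point (between the pads) lies 19 mm behind it; z points along the fingers, y is the line along which they close (so a half turn about z gives the same grasp; the last joint's range is limited). The gripper opens to 85 mm and grips with 20 to 120 N. Pads are 22 mm wide; open, the fingers measure 114 mm over their backs; the gripper's body (76 mm by 85 mm) begins 54 mm behind the grasp point. The pads swing forward as they close: fully open they stand 13 mm farther back than shut.
Start: joints at [1.069, 0.628, 0.038, 1.517, -0.027, 0.996, -0.02], TCP at [274.416, -589.248, 231.313] pointing down, gripper open.
Joint ranges: [-3.06, 3.06], [-0.37, 2.12], [-1.25, 1.32], [0.18, 2.47], [-1.1, 4.24], [0.23, 1.98], [-2.94, 2.94]. Speed limits (rad/s): [2.57, 2.57, 3.14, 3.14, 3.14, 3.14, 3.14].

## Interface

Orientations are given as [roll, pitch, yaw] about the fixed x, y, z axes, in that order (R = Rz(yaw) Ry(pitch) Rx(roll)).
In Python, from cell import monitor, viewer, workorder gives the robot as it stands.
- The arm moves only by the tool arm_command, never from a script. Its argument "series" is one flat list of numbers, 5 for each row, row after row: the opening in per cent of the stroke, from 0 (shut) to 100 (fully open), then the shift along the tool's x, y, z in cm, then the turn about the tool's z in degrees. In form: [claw, x, y, z, roll, claw, x, y, z, roll, ...]. A call has exactly 5 rows; each row is the pose to reach, as a shift and turn from the pose commanded when the call began, along the tool's axes at that moment; what a row does not reach only later rows make up. A row lasts 1/12 s, in which the tool goes at most 41.7 mm and 7.16 degrees, less where a joint would pass 70% of its speed; a pose out of reach is approached as far as the arm can. A call with a gripper value outside its range is refused whole. The fingers move at their own pace and stop on an object; the grip force is fixed at half the most. Time passes only in rows, so rows that repeat a pose let the fingers close, or fill a call up. It gives the time, the measured TCP pose, the force, the opening and the grip force at its end, in the units of the state.
- monitor.read_state(): the state, without advancing time (a new reading comes with each control period).
- viewer.get_image(name): name is "scene" or "top" or "wrist"; returns (picture, depth): 480x640x3 uint8, red, green, blue; 480x640 float32, mm along the optical axis (not along the pixel's ray), 0 where there is no reading.
- viewer.camera_model(name): a dict with "mtx" (3x3 intrinsics, pixels), "dist_coeffs" ([k1, k2, p1, p2, k3] as OpenCV has them; the pictures are not rectified), "R" (3x3) and "t" (3): a world point X has camera coordinates R X + t. Camera axes: x right, y down, z forward; pixel columns grow to the right and rows downward; lengths in mm; the calibration is good to about 2 mm. A picture is of the moment at which its call begins: read the wrist's pose just before it. camera_model takes no time and is no camera call; for the wrist camera it gives the pose at the moment of the call.
- workorder.finish_job(): hands the job in; it is judged then, once.
The state is a dict: "clock": time; "qpos": joint angles; "qd": joint speeds; "tau": joint torques, N m; "eef_pos": TCP position; "tool_rot": TCP orientation; "force": force on the tool from outside, world axes, zero at the start; "torque": the same for the moment, N m; "width": finger opening in mm; "gripper_force": force on a finger pad.
Only numpy, scipy, OpenCV 4.12 (cv2) and the standard library are available. Lean on these libraries where they do the work, as an engineer would, in place of code of your own. Each camera call takes 0.05 s, during which the arm holds its last target. There are 200 camera calls.

## Task

A freshly glued wooden block lies loose between the jaws of one of the two turnbuckle clamps on the bench. Swing that clamp's ball-ended bar over, which turns the turnbuckle body and draws both jaws in together, until the jaws hold the block firmly and the bar will go no further; then let go. Leave the empty clamp as it is.

Things in the scene. Friction and masses are not known exactly. Their poses are not given: they have to be found in the camera images.
- clamp_1: One of two identical clamps (either may stand left or right), fixed to the bench: plywood base 120 (x) x 164 (y) x 12 mm; origin at the centre of its underside, z up. Two wooden cork-faced jaws slide along y, their faces at y = +-36 mm when open, tops at 37 mm (58 mm at the rods). Between them, at x = -30 mm and 42 mm above the bench, lies the steel turnbuckle along y with a tommy bar fixed across its body. The block's place is between the jaw faces at about x = +28 mm.
- clamp_2: One of two identical clamps (either may stand left or right), fixed to the bench: plywood base 120 (x) x 164 (y) x 12 mm; origin at the centre of its underside, z up. Two wooden cork-faced jaws slide along y, their faces at y = +-36 mm when open, tops at 37 mm (58 mm at the rods). Between them, at x = -30 mm and 42 mm above the bench, lies the steel turnbuckle along y with a tommy bar fixed across its body. The block's place is between the jaw faces at about x = +28 mm.
- turnbuckle_1 (a joint): Turn of clamp_1's turnbuckle body, rad, 0 to 1.7; starts at 0 to 0.3. At 0 the bar leans 0.75 towards the clamp's -x, at 0.75 it is upright, then it leans to +x. Each jaw closes 8 mm per rad (steep thread): they meet the block at about 1.38, where the bar turns hard; press on with 5 to 15 N. Friction 0.15 N m (2 N at the ball): it stays where left; once tight it settles back to about 1.38.
- turnbuckle_2 (a joint): Turn of clamp_2's turnbuckle body, rad, 0 to 1.7; starts at 0 to 0.3. At 0 the bar leans 0.75 towards the clamp's -x, at 0.75 it is upright, then it leans to +x. Each jaw closes 8 mm per rad (steep thread): they meet the block at about 1.38, where the bar turns hard; press on with 5 to 15 N. Friction 0.15 N m (2 N at the ball): it stays where left; once tight it settles back to about 1.38.
- ball_1 (a point): Centre of the 20 mm black ball on the end of clamp_1's bar (steel, 8 mm thick), 80 mm from the turnbuckle axis. At joint value q it lies at x = -30 + 80 sin(q - 0.75), y = 0, z = 42 + 80 cos(q - 0.75) mm in the frame of clamp_1. Best pushed with closed fingers from the -x side, first on the ball, past upright on the bar below it; pinched, the ball creeps out of the fingers.
- ball_2 (a point): Centre of the 20 mm black ball on the end of clamp_2's bar (steel, 8 mm thick), 80 mm from the turnbuckle axis. At joint value q it lies at x = -30 + 80 sin(q - 0.75), y = 0, z = 42 + 80 cos(q - 0.75) mm in the frame of clamp_2. Best pushed with closed fingers from the -x side, first on the ball, past upright on the bar below it; pinched, the ball creeps out of the fingers.
- block: Loose pale wooden block with a dark glue seam along the middle, 60 (x) x 50 (y) x 24 mm high, 80 g, lying on the base between the jaws of one clamp, long side along that clamp's x; origin at the centre of its underside. The jaws slide it to the middle themselves; it need not be touched. The clamp whose origin is within 50 mm is the one to tighten.

How it is judged:
By the outcome, as a careful person would: the job done as asked, in the order asked, and still so for the second after the job is handed in, with the robot touching nothing.
It also fails if it takes over 40 s, if anything falls off the work surface, if the arm or the gripper's body presses on something with over 40 N, if the wrist force passes 120 N, or if a joint passes its speed limit or range.

## Working session

There is one attempt and no reset: what is moved stays moved. The work goes in short steps, Python scripts to look and compute and a tool call to move; the robot and the scene stay as the last step left them, time stands still between calls to the robot, and variables do not carry over. Pictures are saved under pics/ and viewed, at most 10 in all, crops included, and the job is handed in when it is done.

Besides the shell and the picture viewer there is one more tool, called after "Emit:" as name(argument=value, ...) on one line, values as JSON. arm_command: Moves the arm, as the interface text tells. Its arguments: {"type":"object","properties":{"series":{"type":"array","items":{"type":"number"}}},"required":["series"]}

```bash
mkdir -p pics
cat > h.py <<'E'
import numpy as np, cv2
from cell import monitor, viewer, workorder
def snap(n,f):
    m=viewer.camera_model(n); p,d=viewer.get_image(n)
    cv2.imwrite('pics/'+f+'.png',p[:,:,::-1]); np.savez('pics/'+f+'.npz',p=p,d=d,**{k:np.array(m[k]) for k in m}); return p,d,m
def world(m,d,uv):
    uv=np.array(uv,float).reshape(-1,2); z=np.array([d[int(v),int(u)] for u,v in uv])
    n=cv2.undistortPoints(uv.reshape(-1,1,2),np.array(m['mtx']),np.array(m['dist_coeffs'])).reshape(-1,2)
    return (np.c_[n,np.ones(len(n))]*z[:,None]-np.array(m['t']).ravel())@np.array(m['R'])
E
python3 - <<'E'
from h import *
s=monitor.read_state(); print(s)
for n in('top','scene'):
    p,d,m=snap(n,n+'0'); print(n,m)
E
```

```text
{'clock': 0.0, 'qpos': array([ 1.06919121,  0.62937786,  0.03843209,  1.51837675, -0.02695366,
        0.99627066, -0.01997739]), 'qd': array([ 0.00133839,  0.00215711, -0.00254976, -0.00171065, -0.00199109,
       -0.00046159, -0.00124634]), 'tau': array([-1.17131763e-04, -5.63395143e+01,  1.22643359e+00, -1.93449301e+01,
        1.09739168e-02,  1.03835689e-02, -1.17087779e-05]), 'eef_pos': array([ 274.14682228, -588.67053143,  230.36554453]), 'tool_rot': array([-3.13967866e+00,  5.99944678e-05,  4.35860783e-01]), 'force': array([-0.12449216,  0.45039379,  0.1167091 ]), 'torque': array([ 0.00262456, -0.00814452, -0.01195377]), 'gripper_force': 0.0, 'width': 85.21312471797631}
top {'mtx': array([[559.24923381,   0.        , 323.76115424],
       [  0.        , 559.24923381, 238.30406699],
       [  0.        ,   0.        ,   1.        ]]), 'dist_coeffs': array([-0.03113496,  0.        ,  0.        ,  0.        ,  0.        ]), 'R': array([[-0.0221345 , -0.99972716, -0.00746172],
       [-0.99355649,  0.02282647, -0.11101558],
       [ 0.11115562,  0.00495636, -0.99379065]]), 't': array([-123.45773341,  588.21093455,  913.5854698 ])}
scene {'mtx': array([[572.34604318,   0.        , 314.24993846],
       [  0.        , 572.34604318, 226.21960556],
       [  0.        ,   0.        ,   1.        ]]), 'dist_coeffs': array([0.05086886, 0.        , 0.        , 0.        , 0.        ]), 'R': array([[-0.85461698, -0.51924764,  0.0034229 ],
       [-0.30357553,  0.49427784, -0.81457432],
       [ 0.42127393, -0.69718815, -0.58004911]]), 't': array([403.22187423, 318.94841176, 563.74692004])}
```

View pics/top0.png

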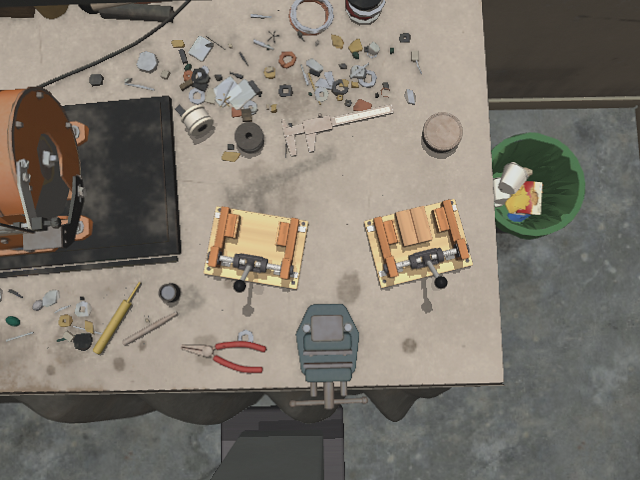

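View pics/scene0.png

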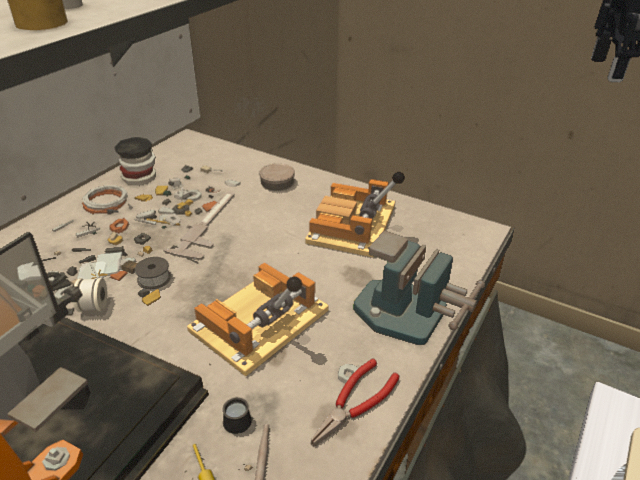

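The right clamp in the top view holds the block: seam at about (413,225), ball at (441,282), base corners near (365,223), (457,200), (471,265) and (380,287). The left clamp is empty. Next I measure the right one.

```bash
cat > m.py <<'E'
from h import *
f=np.load('pics/top0.npz'); m={k:f[k] for k in('mtx','dist_coeffs','R','t')}; d=f['d']; p=f['p']
# base outline: pixels whose height is 6..120 mm in the clamp's region
v,u=np.mgrid[190:310,350:490]; uv=np.c_[u.ravel(),v.ravel()]
W=world(m,d,uv); hsv=cv2.cvtColor(p,cv2.COLOR_RGB2HSV)[v.ravel(),u.ravel()]
print('surface z',np.median(W[:,2]))
b=W[(abs(W[:,2]-12)<4)&(hsv[:,1]>70)]
(c,sz,a)=cv2.minAreaRect(b[:,:2].astype(np.float32)); print('base',c,sz,a,len(b),np.median(b[:,2]))
k=W[(W[:,2]>60)&(hsv[:,2]<60)]
print('black',len(k),np.median(k,0),k[k[:,2]>k[:,2].max()-6].mean(0),k[:,2].max(), k.min(0),k.max(0))
x=W[(abs(W[:,2]-36)<3)&(hsv[:,1]>50)]; print('blocktop',len(x),x.mean(0))
# axis: clamp x (pointing away from the robot-side rods); joint value
for ang in np.deg2rad([a,a-90,a+90]):
    if abs(ang)<0.8:
        R=np.array([[np.cos(ang),np.sin(ang)],[-np.sin(ang),np.cos(ang)]]); print('yaw',ang)
        t=k[k[:,2]>k[:,2].max()-6].mean(0)
        print('ball in clamp',R@(t[:2]-c)); bb=(b[:,:2]-c)@R.T; print(bb.min(0),bb.max(0)); xx=(x[:,:2]-c)@R.T; print('blk',np.percentile(xx,[5,95],axis=0))
E
python3 m.py
```

```text
surface z 0.5195792080637995
base (576.3900146484375, -298.8304138183594) (119.37504577636719, 163.94253540039062) 12.75518798828125 2248 10.813415433289759
black 117 [ 504.67304463 -314.55026866  115.18692957] [ 504.85297726 -314.98127589  116.6546914 ] 120.46846934169739 [ 496.97002357 -323.1261308   108.61806954] [ 514.0876371  -306.01612331  120.46846934]
blocktop 2018 [ 600.95278538 -291.29620429   35.48075463]
yaw 0.2226200271063397
ball in clamp [-7.33375504e+01  4.20619025e-02]
[-59.68751166 -81.97122532] [59.68754292 81.97134199]
blk [[ -4.17864087 -62.93867014]
 [ 53.56545543  63.58247883]]
```

Emit:
arm_command(series=[0,2.8,-1.6,0,2.4,0,5.7,-3.2,0,4.9,0,8.5,-4.8,0,7.3,0,11.4,-6.4,0,9.8,0,14.2,-8.0,0,12.2])

```text
clock: 0.52
eef_pos: [370.0, -455.1, 230.9]
tool_rot: [-3.141, 0.0, 0.221]
force: [0.6, 0.4, 0.1]
width: 25.5
gripper_force: 0.0
```

```bash
cat > g.py <<'E'
from h import *
a=0.2226; C=np.array([576.4,-298.8]); R=np.array([[np.cos(a),np.sin(a)],[-np.sin(a),np.cos(a)]])
s=monitor.read_state(); q=R@(s['eef_pos'][:2]-C)
print('t',s['clock'],'tcp in clamp',q,s['eef_pos'][2],'rot',s['tool_rot'],'F clamp',R@s['force'][:2],s['force'][2],'w',s['width'])
E
python3 g.py
```

```text
t 0.5167 tcp in clamp [-235.80392176 -106.90153769] 230.91808191465535 rot [-3.14070901e+00  6.96196167e-05  2.20527896e-01] F clamp [0.68129849 0.21823593] 0.051349544325063896 w 25.50241580344989
```

Emit:
arm_command(series=[0,2.4,-2.1,0.6,0,0,4.8,-4.2,1.2,0,0,7.2,-6.4,1.8,0,0,9.6,-8.5,2.4,0,0,12.0,-10.6,3.0,0])

```text
clock: 0.93
eef_pos: [463.5, -325.3, 200.8]
tool_rot: [-3.141, 0.0, 0.223]
force: [1.1, -1.5, -0.1]
width: -0.1
gripper_force: 0.0
```

```bash
python3 g.py
```

```text
t 0.9333 tcp in clamp [-115.99579417   -0.92974499] 200.79881882979808 rot [-3.14111185e+00  4.01057046e-04  2.22854496e-01] F clamp [ 0.70075229 -1.6935828 ] -0.09783309529983727 w -0.05029791395281793
```

Emit:
arm_command(series=[0,0,0,2.6,0,0,0,0,5.3,0,0,0,0,8.0,0,0,0,0,10.4,0,0,0,0,10.4,0])

```text
clock: 1.35
eef_pos: [460.0, -324.6, 92.9]
tool_rot: [-3.135, 0.006, 0.223]
force: [-0.8, 0.7, 1.2]
width: -0.0
gripper_force: 0.0
```

```bash
python3 g.py; python3 -c "
from h import *
p,d,m=snap('scene','s1'); cv2.imwrite('pics/s1c.png',cv2.resize(p[60:300,250:570],(640,480))[:,:,::-1])"
```

```text
t 1.35 tcp in clamp [-119.19585582    0.54433661] 92.87782937692727 rot [-3.1349521   0.00631063  0.2232761 ] F clamp [-0.59938149  0.8776356 ] 1.1604598460110847 w -0.017045560587927177
```

View pics/s1c.png

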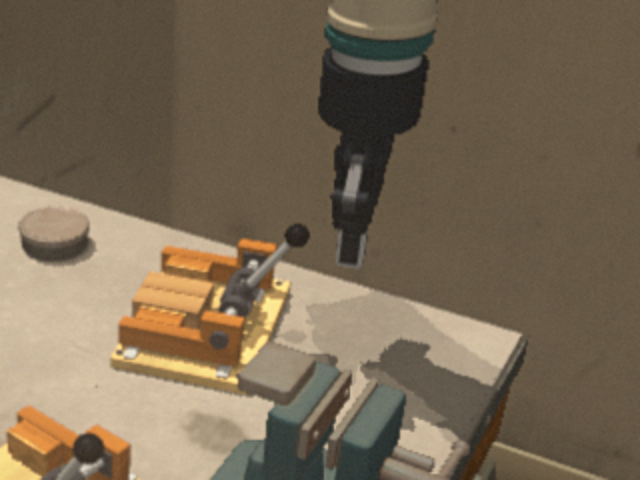

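The closed fingers, with their tip at (350,265) in the crop, stand level with the ball at (297,236) and on its -x side. I can start pushing.

Emit:
arm_command(series=[0,1.2,0,0,0,0,2.4,0,0,0,0,3.6,0,0,0,0,4.8,0,0,0,0,6.0,0,0,0])

```text
clock: 1.82
eef_pos: [523.2, -313.8, 99.0]
tool_rot: [3.14, -0.001, 0.223]
force: [-2.4, -0.3, 2.7]
width: 0.1
gripper_force: 1.5
```

```bash
python3 g.py
```

```text
t 1.8167 tcp in clamp [-55.16444774  -2.90305162] 99.0199281859031 rot [ 3.13995623e+00 -1.23671422e-03  2.23061633e-01] F clamp [-2.44175217  0.2387238 ] 2.6563895849560994 w 0.12407818072512701
```

Emit:
arm_command(series=[0,0.6,-0.1,0.1,0,0,1.2,-0.2,0.3,0,0,1.8,-0.2,0.5,0,0,2.4,-0.3,0.7,0,0,3.0,-0.3,0.8,0])

```text
clock: 2.23
eef_pos: [550.0, -304.2, 89.0]
tool_rot: [-3.142, 0.001, 0.223]
force: [-2.3, -2.2, 0.7]
width: -0.0
gripper_force: 1.8
```

```bash
python3 g.py
```

```text
t 2.2333 tcp in clamp [-26.8987193    0.56264156] 89.00397645374053 rot [-3.14158931e+00  9.22884529e-04  2.22541764e-01] F clamp [-2.74048906 -1.65380488] 0.6919101277472413 w -0.036862443412047086
```

Emit:
arm_command(series=[0,0.3,0,0,0,0,0.6,0,0,0,0,0.9,0,0,0,0,1.2,0,0,0,0,1.2,0,0,0])

```text
clock: 2.65
eef_pos: [562.2, -300.8, 89.1]
tool_rot: [-3.141, -0.0, 0.223]
force: [-1.8, -0.6, 0.0]
width: -0.1
gripper_force: 1.0
```

```bash
python3 g.py
```

```text
t 2.65 tcp in clamp [-14.2402783    1.21727123] 89.11301203586495 rot [-3.14085683e+00 -2.27412318e-04  2.23350269e-01] F clamp [-1.84946535 -0.15229201] 0.009089822197133876 w -0.13450165718211743
```

Still free-running at about 2 N. I continue in small steps.

Emit:
arm_command(series=[0,0.2,0,0,0,0,0.3,0,0,0,0,0.4,0,0,0,0,0.5,0,0,0,0,0.5,0,0,0])

```text
clock: 3.07
eef_pos: [566.9, -300.3, 89.4]
tool_rot: [3.141, -0.0, 0.223]
force: [-2.8, 0.0, -0.1]
width: -0.0
gripper_force: 1.0
```

```bash
python3 g.py
```

```text
t 3.0667 tcp in clamp [-9.57347938  0.67453753] 89.39379214442211 rot [ 3.14147977e+00 -2.82736714e-04  2.23008159e-01] F clamp [-2.67900522  0.63406561] -0.053593139843409486 w -0.03456441868336796
```

Emit:
arm_command(series=[0,0.1,0,0,0,0,0.2,0,0,0,0,0.3,0,0,0,0,0.4,0,0,0,0,0.4,0,0,0])

```text
clock: 3.48
eef_pos: [567.9, -300.0, 88.9]
tool_rot: [-3.14, 0.005, 0.222]
force: [-7.6, -1.3, 1.4]
width: 0.1
gripper_force: 3.4
```

```bash
python3 g.py
```

```text
t 3.4833 tcp in clamp [-8.52239348  0.7082627 ] 88.85503524029032 rot [-3.1402091   0.00469694  0.22194979] F clamp [-7.65640075  0.42528275] 1.4193069875285238 w 0.09971706643590386
```

It has turned hard at 7.7 N. I press on a little.

Emit:
arm_command(series=[0,0.1,0,0,0,0,0.2,0,0,0,0,0.3,0,0,0,0,0.3,0,0,0,0,0.3,0,0,0])

```text
clock: 3.9
eef_pos: [568.6, -299.9, 88.5]
tool_rot: [-3.139, 0.008, 0.221]
force: [-10.6, -1.0, 3.0]
width: 0.1
gripper_force: 5.1
```

```bash
python3 g.py
```

```text
t 3.9 tcp in clamp [-7.8390608   0.67079314] 88.51495321001512 rot [-3.13913345  0.00836736  0.22098574] F clamp [-10.58354586   1.35411933] 2.977881248318901 w 0.08926089851189944
```

Emit:
arm_command(series=[0,0.1,0,0,0,0,0.2,0,0,0,0,0.3,0,0,0,0,0.3,0,0,0,0,0.3,0,0,0])

```text
clock: 4.32
eef_pos: [569.2, -299.7, 88.2]
tool_rot: [-3.138, 0.012, 0.22]
force: [-14.6, -2.0, 4.4]
width: -0.3
gripper_force: 6.9
```

```bash
python3 g.py
```

```text
t 4.3167 tcp in clamp [-7.18729145  0.68565614] 88.16625007899256 rot [-3.13802062  0.01229705  0.22014861] F clamp [-14.64070914   1.22874804] 4.402208599155751 w -0.28291342174460155
```

Firm at 15 N. I back off along -x, then go up.

Emit:
arm_command(series=[0,-0.5,0,0,0,0,-1.5,0,0,0,0,-3.0,0,0,0,0,-5.0,0,0,0,0,-7.0,0,0,0])

```text
clock: 4.73
eef_pos: [509.9, -313.6, 90.0]
tool_rot: [3.139, -0.004, 0.224]
force: [-0.9, -0.8, -0.2]
width: -0.2
gripper_force: 0.0
```

Emit:
arm_command(series=[0,-2.0,0,-1,0,0,-4.0,0,-3,0,0,-6.0,0,-6,0,0,-8.0,0,-9,0,0,-10.0,0,-12,0])

```text
clock: 5.15
eef_pos: [411.3, -336.1, 211.1]
tool_rot: [3.139, -0.003, 0.224]
force: [0.7, -0.1, 0.2]
width: -0.1
gripper_force: 0.0
```

```bash
python3 g.py; python3 -c "
from h import *
p,d,m=snap('top','top1'); p2,_,_=snap('scene','s2')
cv2.imwrite('pics/fin.png',np.hstack([cv2.resize(p[180:320,180:500],(400,300),interpolation=2),cv2.resize(p2[140:380,150:470],(400,300))])[:,:,::-1])"
sed 's/top0/top1/' m.py | python3 -
```

```text
t 5.15 tcp in clamp [-1.69240345e+02  4.70703094e-02] 211.07111274652053 rot [ 3.13929191 -0.00324372  0.22359094] F clamp [ 0.65140734 -0.21177516] 0.22028229606379776 w -0.14140624259515652
surface z 0.39608118869700637
base (576.3426513671875, -298.7886047363281) (119.47312927246094, 163.99794006347656) 12.693472862243652 2206 10.82905237462058
black 110 [ 592.24714955 -294.32409067  112.80861028] [ 480.13795924 -141.37889094  972.29207309] 972.2920730892894 [ 480.13795924 -304.34522726  107.29242118] [ 601.61419188 -141.37889094  972.29207309]
blocktop 1831 [ 601.98365776 -291.47596081   35.49264253]
yaw 0.22154289495870036
ball in clamp [-59.26497481 174.70209943]
[-59.73656913 -81.99897621] [59.73655883 81.99895244]
blk [[ -3.95062644 -53.58463586]
 [ 54.32960256  54.32820104]]
```

View pics/fin.png

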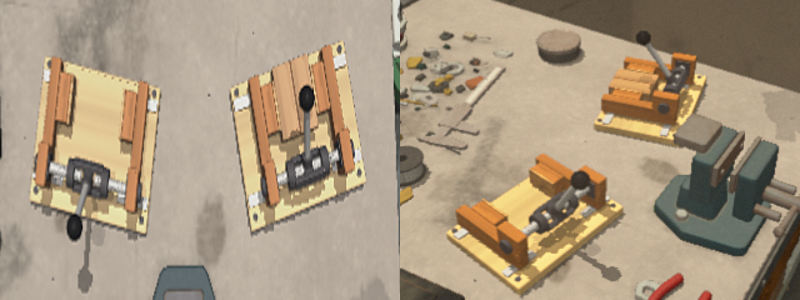

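The picture shows both jaws against the block, the ball over at +x (about (307,97) in the crop), and the other clamp unchanged. The ball measures x ≈ 16.4 mm in the clamp frame, so q ≈ 1.37, the expected settled value for a tight clamp. Handing in.

```bash
python3 -c "
from h import *
print(workorder.finish_job())"
```

```text
the job is handed in; nothing more can be done
None
```

The clamp holding the block is tight: I pressed the bar to about 15 N, it settled at about 1.37 rad, and the arm has let go; the empty clamp was not touched, and the job was handed in at about 5 s of the 40 s allowed.

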